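Tip a finish sample out of its flush well and lay it on the material board

TASK

The client wants terracotta: press the terracotta sample down at its thumb-notch end so that its other end tips up out of the wooden tray, take it by the raised end and lay it on the material board. It should lie flat and roughly square with the board's edges, wholly on the empty half, set down gently rather than dropped. Leave the other two samples flush in their wells and the things standing around where they are.

Things in the scene. Friction and masses are not known exactly. Their poses are not given: they have to be found in the camera images.
- sample_tray: Light wooden tray fixed to the desk, 129 mm (its x) by 179 mm (its y), 57 mm high; origin at the centre of its underside, z up. Three wells, 47 mm wide, run along its x, centred at y = -56, 0 and +56 mm, with 9 mm ribs between; each holds one sample flush with the tray's top (height 57 mm). Its -x end wall, towards the robot, is cut 14 mm lower: the thumb notches.
- tray_crest (a point): On the floor of the middle well, at the crest, 35 mm high; axes as the tray's. In every well the floor is level from the far (+x) end to the crest at tray x = 0.5 mm, just past the sample's middle, then falls towards the notch as a ramp of 0.5 rad. Gaps round a flush sample: 1.5 mm at sides and far end, 7.5 mm at the notch.
- terracotta_sample: The orange-brown terracotta sample: loose block 100 mm long (its x), 44 mm wide (its y), 22 mm thick, about 0.17 kg; origin at the centre of its underside, z up. It starts flush in one of the three wells, underside 35 mm above the desk, its x along the tray's x; its -x end is at the thumb notch, its +x end is the far one.
- sample_press (a point): On top of the terracotta sample, 18 mm from its notch (-x) end: press here. A newton or two rocks it about the crest: this point sinks about 17 mm until the sample lies on the ramp, tilted 0.5 rad, where it stays when released. Pressed at the far end it does not move.
- sample_raised (a point): Middle of the top edge of the terracotta sample's far (+x) end. With the sample tipped it stands about 22 mm above the tray's top, and there the two long sides (44 mm apart) are free to grip above the tray; 22 mm back from this edge they still stand about 12 mm clear.
- concrete_sample: The grey concrete sample: loose rectangular sample, 100 mm long (its x), 44 mm wide (its y), 22 mm thick; origin at the centre of its underside, z up. Shape and start as for the terracotta one. To be left flush in its well.
- marble_sample: The white marble sample: loose rectangular sample, 100 mm long (its x), 44 mm wide (its y), 22 mm thick; origin at the centre of its underside, z up. Shape and start as for the terracotta one. To be left flush in its well.
- sample_center (a point): The middle of the terracotta sample (11 mm above its underside).
- sample_corner0 (a point): Middle of the vertical edge at the terracotta sample's (+50, +22) mm corner, 11 mm above its underside.
- sample_corner1 (a point): Middle of the vertical edge at the terracotta sample's (+50, -22) mm corner, 11 mm above its underside.
- sample_corner2 (a point): Middle of the vertical edge at the terracotta sample's (-50, +22) mm corner, 11 mm above its underside.
- sample_corner3 (a point): Middle of the vertical edge at the terracotta sample's (-50, -22) mm corner, 11 mm above its underside.
- material_board: Grey mounting board fixed flat on the desk, 190 mm (its x) by 240 mm (its y), 5 mm thick; origin at the centre of its underside, z up. Finish swatches 2 to 4 mm thick (dark wood, brass strip, cork, paint chips) are glued over its half at -y (right, seen from the robot); the half at +y, 190 by 120 mm, is empty.
- board_space (a point): Centre of the empty half of the material board, on its upper face, 60 mm from the board's middle; axes as the board's.
- glue_bottle: White glue bottle with a grey nozzle, 43 mm wide, 134 mm high, at the back; leave alone. Origin at the centre of its underside.
- masking_tape: Roll of beige masking tape lying flat, 100 mm wide, 25 mm high, at the back; leave alone. Origin at the centre of its underside.
- drafting_weight: Turned grey steel drafting weight with a knob, 50 mm wide, 46 mm high, at the back right; leave alone. Origin at the centre of its underside.
Things that resemble listed ones, but are neither listed nor needed, are in the scene too. Of the things that look like the terracotta_sample, the largest one is meant.

How it is judged:
On the way:
1. The terracotta sample stands tipped in its well, its far end raised (angle between terracotta_sample's own z axis and vertical above 0.35 rad and horizontal distance between terracotta_sample and sample_tray below 0.085 m and z of terracotta_sample in the frame of sample_tray below 0.045 m), for 0.2 s.
At the end, for the whole second after the job is handed in: The terracotta sample rests flat on the board (0.1 rad), within 15 degrees of square with its edges, wholly on the empty half (4 mm over at most); the other two samples lie in their wells, tilted under 0.12 rad and moved under 12 mm (angle between the z axis of terracotta_sample and the z axis of material_board, either way round below 0.1 rad and z of sample_center in the frame of board_space between 0.007 and 0.015 m and (angle between the x axis of terracotta_sample and the x axis of material_board, either way round below 0.26 rad or angle between the x axis of terracotta_sample and the y axis of material_board, either way round below 0.26 rad) and x of sample_corner0 in the frame of board_space between -0.099 and 0.099 m and y of sample_corner0 in the frame of board_space between -0.064 and 0.064 m and x of sample_corner1 in the frame of board_space between -0.099 and 0.099 m and y of sample_corner1 in the frame of board_space between -0.064 and 0.064 m and x of sample_corner2 in the frame of board_space between -0.099 and 0.099 m and y of sample_corner2 in the frame of board_space between -0.064 and 0.064 m and x of sample_corner3 in the frame of board_space between -0.099 and 0.099 m and y of sample_corner3 in the frame of board_space between -0.064 and 0.064 m and angle between each of concrete_sample, marble_sample's own z axis and vertical below 0.12 rad and distance of each of concrete_sample, marble_sample from where it was at the start of the episode below 0.012 m and linear speed of terracotta_sample below 0.02 m/s and angular speed of terracotta_sample below 0.1 rad/s); the robot touches nothing.
It fails at once if The terracotta sample is dropped or thrown (falls free faster than 0.6 m/s, about 2 cm) (contact force between terracotta_sample and the fingers below 0.05 N and linear speed of terracotta_sample above 0.6 m/s).
It fails at once if One of the other samples is tipped up (0.12 rad) or moved (12 mm) (not (angle between each of concrete_sample, marble_sample's own z axis and vertical below 0.12 rad and distance of each of concrete_sample, marble_sample from where it was at the start of the episode below 0.012 m)).
It fails at once if A thing standing around is moved by more than 3 cm (distance of any of glue_bottle, masking_tape, drafting_weight from where it was at the start of the episode above 0.03 m).
It also fails if it takes over 45 s, if anything falls off the work surface, if the arm or the gripper's body presses on something with over 40 N, if the wrist force passes 120 N, or if a joint passes its speed limit or range.

ROBOT

A 7-joint arm with a two-finger parallel gripper is mounted at the origin on the work surface; the furniture and walls round the work are solid. World frame = base frame: x ahead of the robot, y to its left, z up, the work surface at z = 0. Lengths are in m, angles in rad, forces in N, time in s.
With the tool pointing down it reaches from about 0.425 to 0.875 m from the base axis. Payload 4.7 kg.
Tool frame: the origin (TCP) lies midway between the tips of the shut fingers; the grasp point (between the pads) lies 19 mm behind it; z points along the fingers, y is the line along which they close (so a half turn about z gives the same grasp; the last joint's range is limited). The gripper opens to 87 mm and grips with 3 to 60 N. Pads are 19 mm wide; open, the fingers measure 117 mm over their backs; the gripper's body (75 mm by 190 mm) begins 51 mm behind the grasp point.
Start: joints at [1.154, 0.321, -0.07, 1.45, 0.023, 1.371, -0.057], TCP at [0.271, -0.591, 0.223] pointing down, gripper open.
Joint ranges: [-2.86, 2.86], [-0.3, 2.09], [-1.38, 1.24], [0.06, 2.45], [-1.56, 4.7], [0.09, 2.05], [-2.69, 2.69]. Speed limits (rad/s): [2.57, 2.57, 3.14, 3.14, 3.14, 3.14, 3.14].

INTERFACE

Orientations are given as a 3x3 rotation matrix whose columns are the frame's x, y, z axes.
In Python, from bench import env gives the robot as it stands. Calls block until the motion is done:
- env.move_to(position, orientation): joint-space move of the TCP to a pose.
- env.servo_line(position, v=0.15, rotation=None, f_stop=None): straight line of the TCP; rotation=None keeps the orientation; v is the mean speed in m/s. With f_stop (N) it stops when the force on the tool has changed by that much, and returns True; else False.
- env.move_joints(angles): joint-space move.
- env.gripper_to(opening, newtons=None): opening from 0.0 (shut) to 1.0 (fully open); newtons is the grip in N (None keeps the last); returns when the fingers have stopped.
- env.pause(seconds).
- env.inverse_kinematics(position, orientation): joint angles nearest the present ones, or None.
- env.read_state(): the state.
- env.snapshot(name): name is "scene" or "top"; returns the picture (400x640x3 uint8, blue, green, red); there is no depth.
- env.calibration(name): a dict with "K" (3x3 intrinsics, pixels), "D" ([k1, k2, p1, p2, k3] as OpenCV has them; the pictures are not rectified), "xyz" and "orientation" of the camera in the world. Camera axes: x right, y down, z forward; pixel columns grow to the right and rows downward; lengths in m; the calibration is good to about 2 mm. A picture is of the moment at which its call begins. calibration takes no time and is no camera call.
A pose or a line that the arm cannot do raises env.MotionError and nothing moves.
- env.sign_off(): hands the job in; it is judged then, once.
The state is a dict: "time_s": time; "joint_pos": joint angles; "joint_velocities": joint speeds; "effort": joint torques, N m; "tool_pos": TCP position; "orientation": TCP orientation; "contact_force": force on the tool from outside, world axes, zero at the start; "ft_torque": the same for the moment, N m; "gripper_width": opening from 0.0 (shut) to 1.0 (fully open); "grip_force": force on a finger pad.
Only numpy, scipy, OpenCV 4.12 (cv2) and the standard library are available. Lean on these libraries where they do the work, as an engineer would, in place of code of your own. Each camera call takes 0.05 s, during which the arm holds its last target. There are 200 camera calls.

## Working session

There is one attempt and no reset: what is moved stays moved. The work goes in short steps, each a Python script; the robot and the scene stay as the last script left them, time stands still between calls to the robot, and variables do not carry over. Pictures are saved under pics/ and viewed, at most 10 in all, crops included, and the job is handed in when it is done.

```bash
mkdir -p pics; cat > h.py <<'E'
import numpy as np, cv2
from bench import env
def ray(cam,px):
    c=env.calibration(cam);K=np.array(c["K"]);D=np.array(c["D"])
    u=cv2.undistortPoints(np.array(px,float).reshape(-1,1,2),K,D).reshape(-1,2)
    d=np.c_[u,np.ones(len(u))]@np.array(c["orientation"]).T
    return np.array(c["xyz"]),d
def plane(cam,px,z):
    o,d=ray(cam,px); return o+d*((z-o[2])/d[:,2])[:,None]
def tri(pa,pb):
    oa,da=ray("scene",pa);ob,db=ray("top",pb);out=[]
    for a,b in zip(da,db):
        a=a/np.linalg.norm(a);b=b/np.linalg.norm(b)
        s=np.linalg.lstsq(np.c_[a,-b],ob-oa,rcond=None)[0]
        p,q=oa+s[0]*a,ob+s[1]*b; out.append(np.r_[(p+q)/2,np.linalg.norm(p-q)])
    return np.array(out)
E
python3 - <<'E'
from h import *
for n in("scene","top"):
    cv2.imwrite(f"pics/{n}0.png",env.snapshot(n)); c=env.calibration(n);print(n,c)
E
```

```text
scene {'K': array([[519.70565813,   0.        , 319.18154051],
       [  0.        , 519.70565813, 201.82862715],
       [  0.        ,   0.        ,   1.        ]]), 'D': array([-0.01040844,  0.        ,  0.        ,  0.        ,  0.        ]), 'xyz': array([ 0.26579372, -0.59567699,  0.90935664]), 'orientation': array([[ 0.86222604, -0.3696174 ,  0.34633689],
       [-0.50627791, -0.65017126,  0.56653332],
       [ 0.01577772, -0.6638225 , -0.74772372]])}
top {'K': array([[375.76658976,   0.        , 314.22703457],
       [  0.        , 375.76658976, 197.30977183],
       [  0.        ,   0.        ,   1.        ]]), 'D': array([-0.03688741,  0.        ,  0.        ,  0.        ,  0.        ]), 'xyz': array([ 0.45142545, -0.07277274,  0.87649762]), 'orientation': array([[ 0.40483318, -0.89135284,  0.20396131],
       [-0.91438097, -0.39565107,  0.08583515],
       [ 0.0041881 , -0.22124726, -0.97520875]])}
```

View pics/scene0.png

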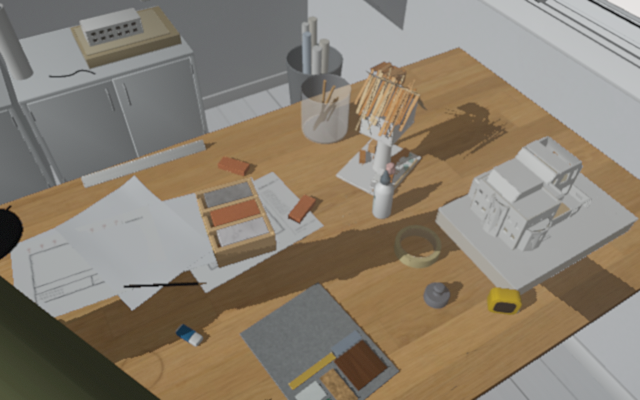

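View pics/top0.png

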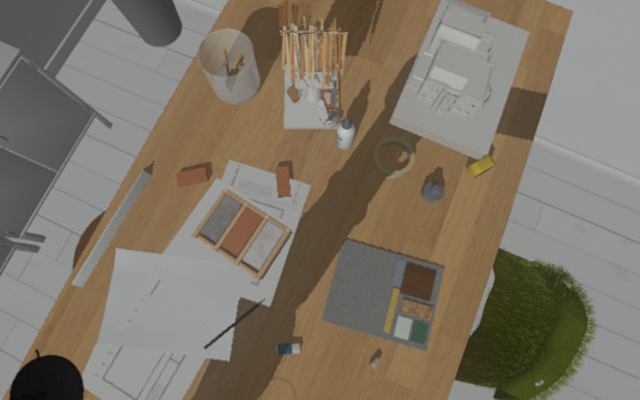

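The terracotta-coloured candidates are:
- in the tray's middle well: scene (235,213), top (240,230)
- loose on the desk: scene (235,166), top (194,176)
- loose on the paper: scene (302,208), top (283,181)

The tray one fits: it is the largest and lies flush in a well between the concrete and the marble. The board is at scene (320,345), top (385,293), and its swatch half is to the right. I'll measure these and confirm in one enlarged crop.

```bash
cat > m.py <<'E'
from h import *
def orange(img):
    h=cv2.cvtColor(img,cv2.COLOR_BGR2HSV)
    return ((h[...,0]<13)&(h[...,1]>115)&(h[...,2]>60)).astype(np.uint8)
if __name__=="__main__":
    for n in("scene","top"):
        im=env.snapshot(n);m=orange(im)
        cs,_=cv2.findContours(m,0,2)
        for c in sorted(cs,key=cv2.contourArea)[-6:]:
            r=cv2.minAreaRect(c);print(n,cv2.contourArea(c),np.round(r[0],1),np.round(r[1],1),np.round(cv2.boxPoints(r),1).tolist())
        # grey board
        h=cv2.cvtColor(im,cv2.COLOR_BGR2HSV);print("board px hsv",h[(330,290)if n=="scene" else (290,360)],"terr",h[(213,235)if n=="scene" else (230,240)])
        if n=="scene": a=cv2.resize(im[160:400,150:410],None,fx=2.3,fy=2.3,interpolation=2)
        else: b=cv2.resize(im[150:360,180:450],None,fx=2.2,fy=2.2,interpolation=2)
    cv2.imwrite("pics/b1.png",b)
    cv2.imwrite("pics/a1.png",a)
E
python3 m.py
```

```text
scene 4.0 [383.1 365.4] [6.6 1.8] [[379.8999938964844, 364.20001220703125], [381.0, 362.70001220703125], [386.20001220703125, 366.70001220703125], [385.20001220703125, 368.1000061035156]]
scene 5.5 [376.2 357.3] [8. 2.] [[373.0, 354.70001220703125], [374.6000061035156, 353.5], [379.3999938964844, 359.8999938964844], [377.79998779296875, 361.1000061035156]]
scene 330.5 [302.3 208.1] [14.  30.1] [[287.70001220703125, 216.10000610351562], [305.5, 191.8000030517578], [316.79998779296875, 200.10000610351562], [299.0, 224.3000030517578]]
scene 336.0 [233.3 165.7] [30.9 13.5] [[216.60000610351562, 167.89999389648438], [220.3000030517578, 154.89999389648438], [250.0, 163.39999389648438], [246.3000030517578, 176.39999389648438]]
scene 670.0 [234.3 212.3] [15.4 48.2] [[209.0, 211.39999389648438], [255.39999389648438, 198.3000030517578], [259.6000061035156, 213.10000610351562], [213.1999969482422, 226.1999969482422]]
scene 716.5 [359.5 364.3] [37.8 35.2] [[333.8999938964844, 360.70001220703125], [361.29998779296875, 338.5], [385.1000061035156, 367.79998779296875], [357.79998779296875, 390.0]]
b
[... 344 characters left out ...]
.5, 278.70001220703125], [416.3999938964844, 292.1000061035156], [408.79998779296875, 297.20001220703125]]
top 310.0 [283.2 180.6] [29.9 12.6] [[275.29998779296875, 166.39999389648438], [287.79998779296875, 165.0], [291.1000061035156, 194.8000030517578], [278.6000061035156, 196.1999969482422]]
top 397.0 [191.8 176.6] [14.3 30.8] [[175.1999969482422, 173.0], [205.3000030517578, 166.3000030517578], [208.39999389648438, 180.1999969482422], [178.3000030517578, 186.89999389648438]]
top 782.5 [241.6 231.4] [18.7 45.6] [[221.10000610351562, 245.0], [246.60000610351562, 207.3000030517578], [262.1000061035156, 217.8000030517578], [236.60000610351562, 255.5]]
board px hsv [40  8 99] terr [  9 118 134]
```

View pics/b1.png

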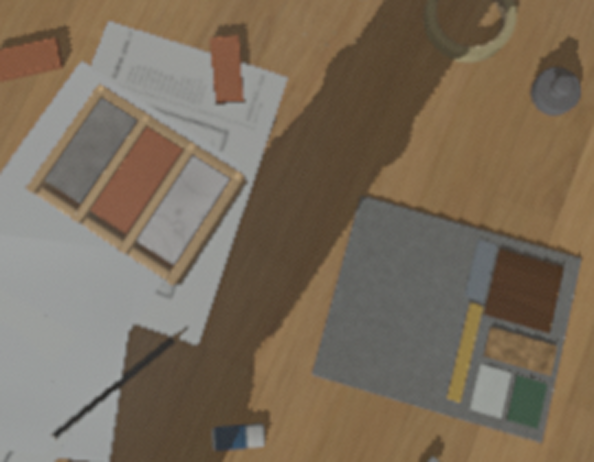

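View pics/a1.png

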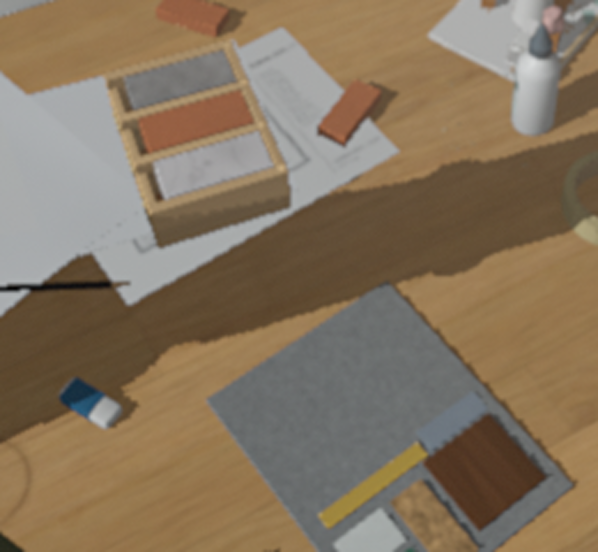

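The crops confirm it: the terracotta block in the middle well, top (241.6,231.4), is clearly larger than the two loose pieces. Its notch end is at the lower left in the top view. The board's empty half is top (345,239)–(323,319) on its left side, and the swatches are on the right.

```bash
cat > loc.py <<'E'
from h import *
np.set_printoptions(precision=4,suppress=True)
S=[(209,211.4),(213.2,226.2),(255.4,198.3),(259.6,213.1),(234.3,212.3)]
T=[(221.1,245),(236.6,255.5),(246.6,207.3),(262.1,217.8),(241.6,231.4)]
print("sample tri",tri(S,T));print("top@57",plane("top",T,.057));print("scene@57",plane("scene",S,.057))
bs=[(319.6,283.9),(240.4,333.9),(400,371.7)];bt=[(345,239.1),(322.7,319.5),(443.6,266.8)]
print("board tri",tri(bs,bt));print(plane("top",bt+[(426.8,350)],.005));print(plane("scene",bs,.005))
tt=[(225.5,190),(290.5,231.8)];ts=[(150+237/2.3,160+42/2.3),(150+287/2.3,160+178/2.3)]
print("tray far",tri(ts,tt));print(plane("top",tt,.057))
E
python3 loc.py
```

```text
sample tri [[0.4418 0.1418 0.0582 0.0029]
 [0.4348 0.1016 0.0554 0.0039]
 [0.5418 0.1265 0.0597 0.0023]
 [0.5335 0.0861 0.0561 0.0005]
 [0.4875 0.1142 0.0569 0.0014]]
top@57 [[0.4432 0.1416 0.057 ]
 [0.4366 0.1006 0.057 ]
 [0.541  0.1276 0.057 ]
 [0.5336 0.0858 0.057 ]
 [0.4881 0.1139 0.057 ]]
scene@57 [[0.4407 0.1435 0.057 ]
 [0.4326 0.1011 0.057 ]
 [0.5438 0.1285 0.057 ]
 [0.533  0.0855 0.057 ]
 [0.4868 0.1143 0.057 ]]
board tri [[ 0.5727 -0.102   0.0013  0.0011]
 [ 0.386  -0.1258  0.0054  0.0014]
 [ 0.6056 -0.3358 -0.0005  0.0002]]
[[ 0.5717 -0.1017  0.005 ]
 [ 0.3866 -0.1261  0.005 ]
 [ 0.6046 -0.3341  0.005 ]
 [ 0.4193 -0.3618  0.005 ]]
[[ 0.572  -0.1041  0.005 ]
 [ 0.3854 -0.1253  0.005 ]
 [ 0.6037 -0.3374  0.005 ]]
tray far [[0.5612 0.1865 0.0588 0.0087]
 [0.5324 0.0159 0.0501 0.0019]]
[[0.5573 0.1885 0.057 ]
 [0.5309 0.0155 0.057 ]]
```

```bash
cat >> h.py <<'E'
np.set_printoptions(precision=4,suppress=True)
A=-0.152; C=np.array([.4875,.1140]); X=np.array([np.cos(A),np.sin(A)])
B=0.135; BS=np.array([.4875,-.1715])
def down(a,pitch=0,flip=False):
    x=np.array([np.cos(a),np.sin(a),0]);z=np.array([0,0,-1.]);
    z2=np.cos(pitch)*z+np.sin(pitch)*x; x2=np.cos(pitch)*x-np.sin(pitch)*z
    if flip:x2=-x2
    return np.c_[x2,np.cross(z2,x2),z2]
def st():
    s=env.read_state();print(round(s["time_s"],2),s["tool_pos"],s["contact_force"],s["gripper_width"],s["grip_force"])
E
python3 - <<'E'
from h import *
p=np.r_[C-.032*X,.15]
for a,t,f in((A,0,0),(A,0,1),(A,.5,0),(A,.5,1),(B,0,0),(B,0,1)):
    print(a,t,f,env.inverse_kinematics(p if a==A else np.r_[BS,.15],down(a,t,f)))
env.gripper_to(0)
env.move_to(p,down(A)); env.servo_line(np.r_[p[:2],.068],v=.12); st()
print(env.servo_line(np.r_[p[:2],.045],v=.02,f_stop=1.0)); st()
E
```

```text
-0.152 0 0 [ 0.7005  0.0411 -1.0166  1.9452  0.0379  1.175  -2.0531]
-0.152 0 1 [ 0.7061  0.0417 -1.0224  1.9451  0.0385  1.175   1.088 ]
-0.152 0.5 0 None
-0.152 0.5 1 None
0.135 0 0 [ 0.6647  0.1095 -0.3999  1.8608  0.046   1.1802 -1.1863]
0.135 0 1 [ 0.8632  0.1283 -0.6133  1.8545  0.0796  1.1831  1.9294]
5.17 [0.4564 0.1191 0.0685] [0.7714 0.2045 0.221 ] 0.005518834319730107 0.0
True
6.05 [0.4557 0.1188 0.0489] [-0.4741 -0.6278  3.6513] 0.007007000659956186 1.8781027445947984
```

```bash
python3 - <<'E'
from h import *
q=env.read_state()["tool_pos"]
print(env.servo_line(np.r_[q[:2],.043],v=.02,f_stop=5)); st()
env.pause(.3); st()
env.servo_line(np.r_[q[:2],.2],v=.2);
for r in (.035,.042,.05):
  for t in(0,.25,.35,.5):
    P=np.r_[C+r*X,.08]; print(r,t,[env.inverse_kinematics(P,down(A,t,f)) is not None for f in(0,1)])
env.move_to([.45,-.25,.25],down(B))
a=env.snapshot("scene");b=env.snapshot("top")
v=np.hstack([cv2.resize(a[160:280,180:330],None,fx=2.6,fy=2.6,interpolation=2),cv2.resize(b[180:300,180:330],None,fx=2.6,fy=2.6,interpolation=2)])
cv2.imwrite("pics/tip.png",v); st()
E
```

```text
True
6.26 [0.4559 0.1188 0.0486] [-2.7806 -1.5483  9.4203] 0.008962705051289146 4.888842272339389
6.56 [0.4559 0.1188 0.0486] [-2.4811 -0.2325  8.5426] 0.008713300014561453 4.7471444722032174
0.035 0 [True, True]
0.035 0.25 [True, True]
0.035 0.35 [True, True]
0.035 0.5 [True, True]
0.042 0 [True, True]
0.042 0.25 [True, True]
0.042 0.35 [True, True]
0.042 0.5 [True, True]
0.05 0 [True, True]
0.05 0.25 [True, True]
0.05 0.35 [True, True]
0.05 0.5 [True, True]
8.96 [ 0.4506 -0.2483  0.2498] [ 0.5048  0.7418 -0.0545] 0.007859863706692208 0.0
```

View pics/tip.png

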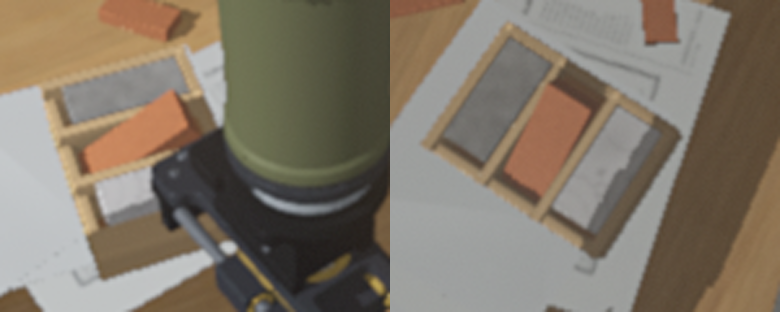

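The sample stands tipped, with its far end raised (crop: scene (247,195)–(258,210), top (241,212)–(258,220)). Now I triangulate the raised edge to check its height.

```bash
python3 - <<'E'
from h import *
r=tri([(247.3,195.4),(256.5,210)],[(240.8,211.9),(257.7,220.4)]);print(r,r.mean(0))
# predicted raised edge: pivot at tray crest x=+.0005-ish
t=.5; 
# sample local: top far edge; prediction: lies on ramp, slid to notch end?
for d in(0,.007): print(np.r_[C+(.0005+ (.0505-d)*np.cos(t)*X*0+0).mean()*X*0+X*((.05-d)*np.cos(t)-.022*np.sin(t)),.035+(.05-d)*np.sin(t)+.022*np.cos(t)])
E
```

```text
[[0.5256 0.13   0.0747 0.0018]
 [0.5258 0.0894 0.0669 0.0046]] [0.5257 0.1097 0.0708 0.0032]
[0.5204 0.109  0.0783]
[0.5144 0.1099 0.0749]
```

```bash
python3 - <<'E'
from h import *
R=down(A,.5); G=np.r_[C+.0314*X,.064]
env.gripper_to(.70)
env.move_to(G-.09*R[:,2],R); env.servo_line(G-.03*R[:,2],v=.12)
print(env.servo_line(G,v=.04,f_stop=4)); st()
env.gripper_to(0,30); st()
a=env.snapshot("scene");b=env.snapshot("top")
v=np.hstack([cv2.resize(a[140:280,180:330],None,fx=2.6,fy=2.6,interpolation=2),cv2.resize(b[160:300,180:330],None,fx=2.6,fy=2.6,interpolation=2)])
cv2.imwrite("pics/grip.png",v)
E
```

```text
False
13.12 [0.5186 0.1093 0.0641] [ 0.0825 -0.0757 -0.8955] 0.701250054143008 0.0
13.59 [0.5186 0.1093 0.0641] [0.285  0.6286 0.7812] 0.5048303833285357 29.973212778568268
```

View pics/grip.png

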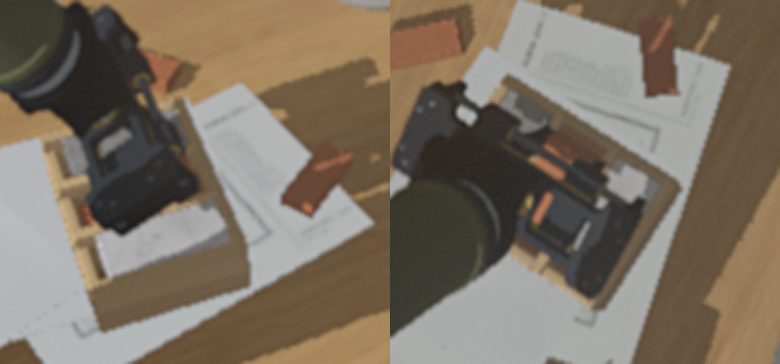

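The pads closed at 43.9 mm with 30 N, so they are on the block's two long sides near the raised end. Next I lift it, level it and look before setting it down.

```bash
python3 - <<'E'
from h import *
q=env.read_state()["tool_pos"]
env.servo_line(q+[0,0,.10],v=.06); st()
XB=np.array([np.cos(B),np.sin(B)])
env.servo_line(np.r_[BS+.041*XB,.15],v=.1,rotation=down(B)); 
env.servo_line(np.r_[BS+.041*XB,.06],v=.1); env.pause(.2);st()
a=env.snapshot("scene");b=env.snapshot("top")
v=np.hstack([cv2.resize(a[240:400,200:360],None,fx=2.4,fy=2.4,interpolation=2),cv2.resize(b[220:380,290:450],None,fx=2.4,fy=2.4,interpolation=2)])
cv2.imwrite("pics/hover.png",v)
E
```

```text
15.51 [0.5184 0.1092 0.1636] [-0.6445  1.036  -0.4563] 0.5034650162735073 29.967790246009827
19.67 [ 0.5286 -0.1661  0.0607] [-0.3821  0.8915 -1.1044] 0.5026670048365659 29.970003962516785
```

View pics/hover.png

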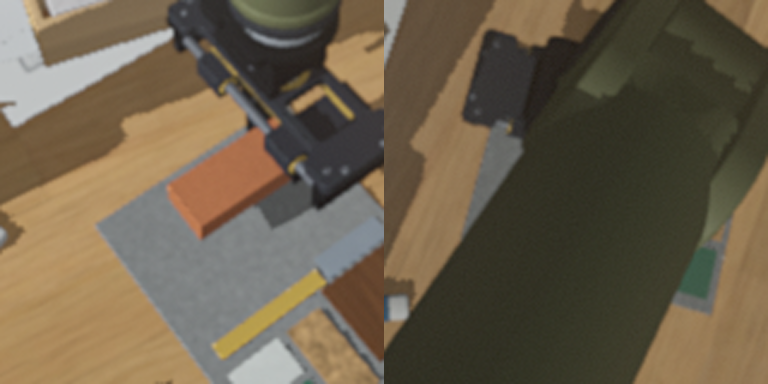

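The sample is held level and square over the empty half; its notch end is at scene (270–285, 318–338). I lower it until it touches, release, and check.

```bash
python3 - <<'E'
from h import *
q=env.read_state()["tool_pos"]
env.servo_line(np.r_[q[:2],.03],v=.06)
print(env.servo_line(np.r_[q[:2],.012],v=.01,f_stop=2.5)); st()
q=env.read_state()["tool_pos"]
env.pause(.2);env.gripper_to(.58);st();env.gripper_to(.75);
env.servo_line(np.r_[q[:2],.15],v=.1)
env.move_to([.48,.08,.28],down(A)); env.pause(.2); st()
a=env.snapshot("scene");b=env.snapshot("top")
v=np.hstack([cv2.resize(a[240:400,230:400],None,fx=2.3,fy=2.3,interpolation=2),cv2.resize(b[220:380,290:460],None,fx=2.3,fy=2.3,interpolation=2)])
cv2.imwrite("pics/placed.png",v)
E
```

```text
True
21.77 [ 0.5284 -0.1661  0.0149] [-0.7874  0.2231  5.1211] 0.5007834041754561 29.971977174282074
22.43 [ 0.5271 -0.1657  0.0135] [-0.6104  0.6222 -0.1888] 0.5776808659691255 0.0
25.83 [0.4801 0.0787 0.2792] [-0.3391 -0.2001  0.1803] 0.7546093288361753 0.0
```

View pics/placed.png

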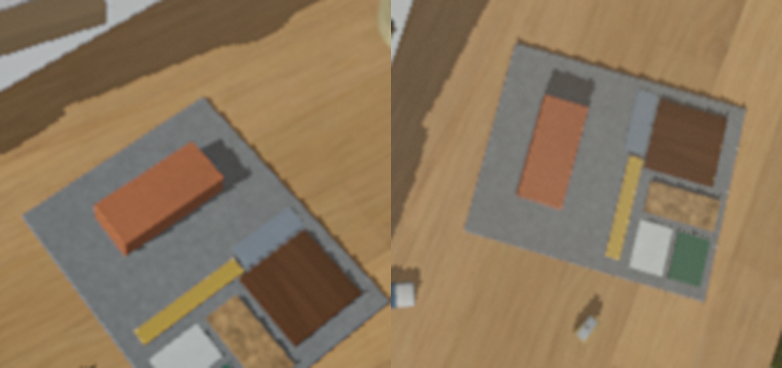

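```bash
python3 - <<'E'
from h import *
env.move_to([.45,-.35,.3],down(B)); env.pause(.2)
b=env.snapshot("top")
px=[((x-391)/2.3+290,y/2.3+220) for x,y in((547,97),(588,107),(562,207),(518,197))]
P=plane("top",px,.027);print(P,[np.linalg.norm(P[i]-P[i-1]) for i in range(4)])
Rb=np.c_[[np.cos(B),np.sin(B)],[-np.sin(B),np.cos(B)]];print((P[:,:2]-BS)@Rb)
sp=[((x)/2.3+230,y/2.3+240) for x,y in((195,142),(93,208))]
print(tri(sp,[px[0],px[3]]))
cv2.imwrite("pics/tray.png",cv2.resize(b[100:320,160:460],None,fx=2,fy=2,interpolation=2)); st()
E
```

```text
[[ 0.5327 -0.1473  0.027 ]
 [ 0.5399 -0.1874  0.027 ]
 [ 0.4431 -0.1998  0.027 ]
 [ 0.4347 -0.158   0.027 ]] [np.float64(0.09853170863607309), np.float64(0.0407730467615104), np.float64(0.09759210858534914), np.float64(0.042614191218703086)]
[[ 0.048   0.0179]
 [ 0.0498 -0.0228]
 [-0.0478 -0.0221]
 [-0.0505  0.0204]]
[[ 0.5337 -0.1475  0.0298  0.0027]
 [ 0.4343 -0.158   0.0264  0.0009]]
27.77 [ 0.4505 -0.3492  0.3   ] [0.1501 0.0729 0.3105] 0.7511638983816583 0.0
```

View pics/tray.png

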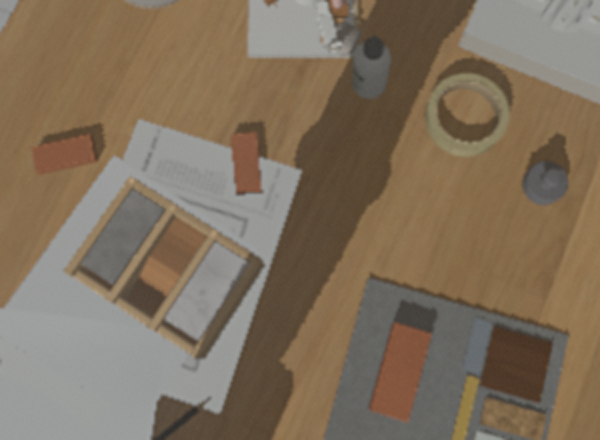

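The terracotta sample lies flat and centred on the empty half. The concrete and marble are still flush in the tray, and the bottle, tape and weight haven't moved.

```bash
python3 -c "
from bench import env
print(env.sign_off())"
```

```text
the job is handed in; nothing more can be done
None
```

The terracotta sample was tipped, gripped by its raised end and set down flat and square on the board's empty half; the other things stayed in place, and I handed the job in at about 28 s (the sign-off returned no verdict).

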